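Shut off the tagged air line in the valve box

ROBOT

A 6-joint arm with a two-finger parallel gripper is mounted at the origin on a cart in front of the work surface, level with it; the furniture and walls round the work are solid. World frame = base frame: x ahead of the robot, y to its left, z up, the work surface at z = 0. Lengths are in m, angles in rad, forces in N, time in s.
With the tool pointing down it reaches from about 0.35 to 0.775 m from the base axis. Payload 5.5 kg.
Tool frame: the origin (TCP) lies at the very end of the fingers, on their centre line; the grasp point (between the pads) lies 19 mm behind it; x points along the fingers, y is the direction in which the jaws open and shut, and the axes are right-handed (so a half turn about x gives the same grasp; the last joint's range is limited). The gripper opens to 85 mm and grips with 20 to 120 N. Pads are 22 mm wide; open, the fingers measure 114 mm over their backs; the gripper's body (76 mm by 85 mm) begins 54 mm behind the grasp point. The pads swing forward as they close: fully open they stand 13 mm farther back than shut.
Start: joints at [1.007, 0.313, 0.046, 1.304, 0, 1.431], TCP at [0.236, 0.524, 0.231] pointing down, gripper open.
Joint ranges: [-2.76, 2.76], [-0.86, 1.69], [-1.03, 1.26], [-2.2, 2.34], [-1.47, 1.5], [-3.14, 3.14]. Speed limits (rad/s): [2.57, 2.57, 3.14, 3.14, 3.14, 3.14].

INTERFACE

Orientations are given as a unit quaternion [x, y, z, w].
In Python, from station import arm, eyes gives the robot as it stands.
- The arm moves only by the tool move_arm, never from a script. Its argument "series" is a list that holds one entry, the list of rows, each a list of 5 numbers: the finger opening in cm, from 0 to 8.54, then the shift along the world's x, y, z in cm, then the turn about the world's z in degrees. In form: [[[jaw, x, y, z, spin], ...]]. A call has 1 to 20 rows; each row is the pose to reach, as a shift and turn from the pose commanded when the call began; what a row does not reach only later rows make up. A row lasts 1/10 s, in which the tool goes at most 50 mm and 8.59 degrees, less where a joint would pass 70% of its speed; a pose out of reach is approached as far as the arm can. A call with a gripper value outside its range is refused whole. The fingers move at their own pace and stop on an object; "newtons" is the grip in N (left out, the last holds). Time passes only in rows, so rows that repeat a pose let the fingers close. It gives the time, the measured TCP pose, the force and the opening at its end, in the units of the state.
- arm.get_obs(): the state, without advancing time (a new reading comes with each control period).
- eyes.get_image(name): name is "side" or "top"; returns the picture (400x640x3 uint8, red, green, blue); there is no depth.
- eyes.get_calibration(name): a dict with "fov_y" (degrees; the focal length in pixels is half the picture's height over the tangent of half this angle, whatever the lens; pixels are square), "cx", "cy" (the principal point, pixels), "pose" (4x4, takes a point from camera to world coordinates). Camera axes: x right, y up, looking along -z (the intrinsics and any distortion apply to the point x, -y, -z); pixel columns grow to the right and rows downward; lengths in m; the calibration is good to about 2 mm. A picture is of the moment at which its call begins. get_calibration takes no time and is no camera call.
- arm.sign_off(): hands the job in, once; it reports no verdict.
The state is a dict: "time": time; "joint_positions": joint angles; "joint_velocities": joint speeds; "joint_torque": joint torques, N m; "tcp_pos": TCP position; "orientation": TCP orientation; "contact_force": force on the tool from outside, world axes, zero at the start; "ft_torque": the same for the moment, N m; "opening": opening from 0.0 (shut) to 1.0 (fully open).
Only numpy, scipy, OpenCV 4.12 (cv2) and the standard library are available. Lean on these libraries where they do the work, as an engineer would, in place of code of your own. Each camera call takes 0.05 s, during which the arm holds its last target. There are 200 camera calls.

TASK

The hose on one of the bench's two air lines has to be changed, so shut that line off: push the cover of the valve box along its track all the way over to the closed half of the box, then push the valve lever that carries the round tag clockwise all the way to its stop, so that it lies square across its pipe. Leave the other lever open and the cover aside, so that anyone can see which line is off. This is fingertip work: the cover stays flat in its track and is not lifted out, and the things lying round the box are left where they are.

Things in the scene. Friction and masses are not known exactly. Their poses are not given: they have to be found in the camera images.
- valve_box: Grey sheet-steel box bolted to the bench, 150 mm deep (x), 350 long (y), 88 high; gauge and two hose barbs on its front (-x). Origin: centre of its underside, on the bench; +x to the back, +y along its length (left seen from the front), z up. +y half: open bay with two valves; -y half: closed by a fixed deck. Walls stand 8 mm above the cover's track, which is 80 mm above the bench.
- bay_mid (a point): Middle of the bay's opening, 80 mm above the bench (box frame x = 0, y = 93 mm). The opening is 114 mm wide (x) and 158 mm long (y = 14 to 172 mm). Nothing in the bay but the stems and levers rises above 45 mm; the stems rise to 67 mm.
- deck_mid (a point): Middle of the fixed deck that closes the box's -y half, at 80 mm, box frame y = -79 mm. The cover slides onto it, along the box's -y, until the end wall stops it.
- cover_bar (a point): Middle of the cover's pull bar, 104 mm above the bench: a dark round bow handle, 10 mm thick, 80 long, lying along the box's x over the middle of the cover (15 mm free below the bar). The cover is a loose plate 140 x 168 x 4 mm, 0.3 kg, top at 84 mm; slides with a few newtons, 2 mm side play. Bar's y in the box frame: +68 to +86 mm at the start, -88 mm when fully aside at the end wall.
- stem_tagged (a point): Pivot of the tagged lever: on its upright axis, 60 mm above the bench (the lever's top). The tagged valve may be either of the two, which stand 66 mm apart, at y = 66 and 132 mm and x = 14 mm in the box's frame.
- end_tagged (a point): Point on the tagged lever below the centre of its tag, 60 mm high, 26 mm from the pivot; moves with the lever. The tag is a flat metal disc, 24 mm across and 3 mm thick, riveted on the lever (60 to 63 mm high). The lever is a flat bar 9 mm wide, 56 to 60 mm high, its end 38 mm from the pivot.
- lever_tagged (a joint): Angle of the tagged lever, rad: 0 = open, lever pointing to the box's front (-x) along its pipe (0 to 0.15 at the start); turns clockwise seen from above; at 1.571 it meets its stop, shut, pointing to the box's +y, across its pipe. It takes about 3 N at the tag and stays where it is left.
- lever_plain (a joint): Angle of the plain lever (the same lever without a tag), 0 = open, pointing to the box's front; 1.571 = shut. To be left open.
- stem_plain (a point): Pivot of the plain lever, 60 mm above the bench, beside the tagged valve on either side.
- spray_can: Dark spray can with a white cap, 51 mm across and 200 mm high, standing behind the box. Origin: centre of its underside. To be left alone.
- u_joint: Grey universal joint yoke, 70 x 165 x 52 mm, lying behind the box. Origin: centre of its underside. To be left alone.
- gear_small: Grey gear, 56 mm across and 28 mm high, lying behind the box. Origin: centre of its underside. To be left alone.
- spanner: Combination spanner, 33 x 152 x 7 mm, lying in front of the box. Origin: centre of its underside. To be left alone.

How it is judged:
By the outcome, as a careful person would: the job done as asked, in the order asked, and still so for the second after the job is handed in, with the robot touching nothing.
It also fails if it takes over 53 s, if anything falls off the work surface, if the arm or the gripper's body presses on something with over 40 N, if the wrist force passes 120 N, or if a joint passes its speed limit or range.

## Working session

There is one attempt and no reset: what is moved stays moved. The work goes in short steps, Python scripts to look and compute and a tool call to move; the robot and the scene stay as the last step left them, time stands still between calls to the robot, and variables do not carry over. Pictures are saved under pics/ and viewed, on a budget of 10 in all, crops included, one or two more only if the job needs it, and the job is handed in when it is done.

Besides the shell and the picture viewer there is one more tool, called after "Call:" as name(argument=value, ...) on one line, values as JSON. move_arm: Moves the arm, as the interface text tells. Its arguments: {"type":"object","properties":{"series":{"type":"array"},"newtons":{"type":"number"}},"required":["series"]}

```bash
mkdir -p pics; ls; python3 - <<'E'
from station import arm, eyes
import cv2
for n in ("side","top"):
    im=eyes.get_image(n); cv2.imwrite(f"pics/{n}0.png",im[...,::-1]); print(n,eyes.get_calibration(n))
o=arm.get_obs();print(o["time"],o["tcp_pos"],o["orientation"],o["opening"])
E
```

```text
pics
side {'fov_y': 50.10896912921804, 'cx': 315.8356899366563, 'cy': 199.23159377215052, 'pose': array([[-0.92278725,  0.21556724, -0.3193657 ,  0.22211907],
       [-0.38482468, -0.55719847,  0.73582595,  0.35635385],
       [-0.01933011,  0.80191061,  0.59713124,  0.59392241],
       [ 0.        ,  0.        ,  0.        ,  1.        ]])}
top {'fov_y': 49.156419141626714, 'cx': 321.33777633322984, 'cy': 199.80042634782166, 'pose': array([[-0.01086611,  0.99637507, -0.08437209,  0.42687799],
       [-0.99990274, -0.01008919,  0.00962917, -0.2851908 ],
       [ 0.00874302,  0.08446851,  0.99638779,  0.93643762],
       [ 0.        ,  0.        ,  0.        ,  1.        ]])}
0.1 [0.23621447 0.52373029 0.23049216] [ 0.14816021  0.69148919 -0.1492635   0.69109454] 1.0006283902681956
```

View pics/top0.png

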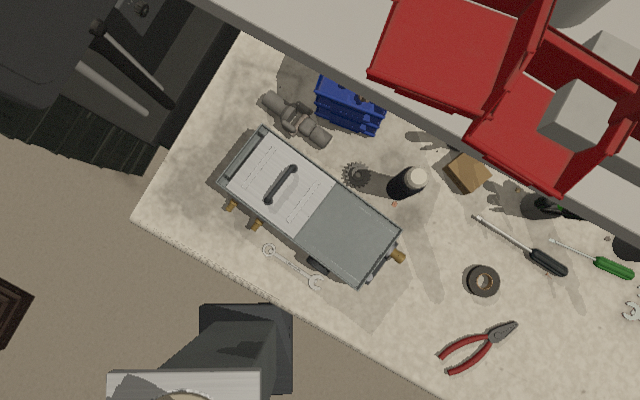

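View pics/side0.png

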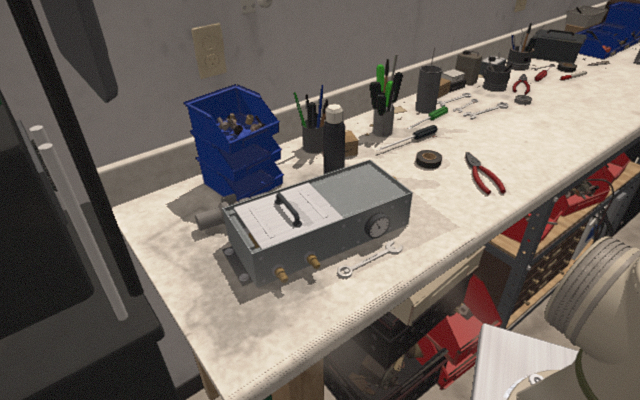

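The top view shows the box with rim corners near (262,127), (218,185), (362,287) and (401,232). The bright cover is on the upper-left half with its bar near (280,183). The can is at about (407,182), and the barbs are at lower left, so the box yaw is about -36°. Next I enlarge the view and measure.

```bash
cat > h.py <<'E'
import numpy as np, cv2
from station import arm, eyes
def ray(n,u,v):
    c=eyes.get_calibration(n); f=200/np.tan(np.radians(c["fov_y"]/2)); T=c["pose"]
    d=T[:3,:3]@np.array([(u-c["cx"])/f,-(v-c["cy"])/f,-1]); return T[:3,3],d
def pl(n,u,v,z):
    o,d=ray(n,u,v); return o+d*(z-o[2])/d[2]
def px(n,p):
    c=eyes.get_calibration(n); f=200/np.tan(np.radians(c["fov_y"]/2)); T=c["pose"]
    q=T[:3,:3].T@(np.asarray(p)-T[:3,3]); return c["cx"]-f*q[0]/q[2], c["cy"]+f*q[1]/q[2]
E
python3 - <<'E'
from h import *
im=cv2.imread("pics/top0.png"); s=im[110:300,205:415]
cv2.imwrite("pics/c0.png",cv2.resize(s,None,fx=3.8,fy=3,interpolation=cv2.INTER_CUBIC) if 0 else cv2.resize(s,None,fx=3,fy=3,interpolation=cv2.INTER_CUBIC))
C=[pl("top",u,v,.088) for u,v in [(262,127),(218,185),(362,287),(401,232)]]
for c in C: print(c.round(3))
print([np.linalg.norm(C[i]-C[i-1]).round(3) for i in range(4)])
from scipy.spatial.transform import Rotation as R
print(R.from_quat(arm.get_obs()["orientation"]).as_matrix().round(3))
E
```

```text
[ 0.644 -0.178  0.088]
[ 0.53  -0.092  0.088]
[ 0.33  -0.369  0.088]
[ 0.435 -0.447  0.088]
[np.float64(0.341), np.float64(0.143), np.float64(0.341), np.float64(0.13)]
[[-0.001  0.411  0.912]
 [-0.001  0.912 -0.411]
 [-1.    -0.002 -0.   ]]
```

View pics/c0.png

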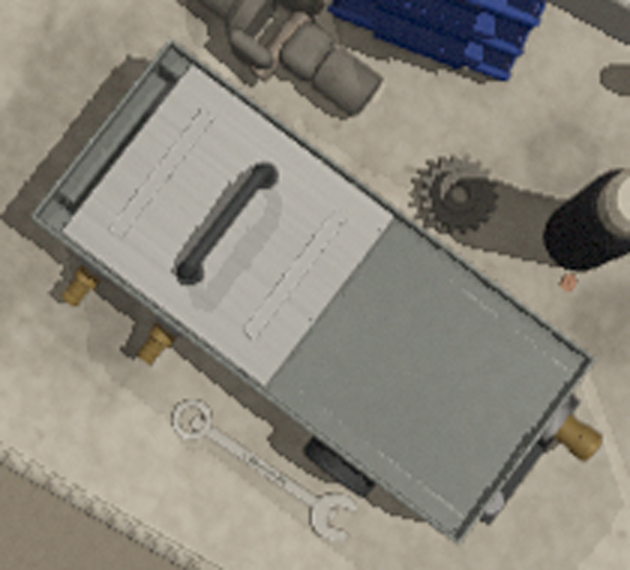

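The crop gives the rim corners at (172,42), (35,215), (458,540) and (592,358), and the bar ends at (265,173) and (188,270). I fit the box frame to these.

```bash
cat >> h.py <<'E'
def fit():
    k=np.array([(172,42),(35,215),(458,540),(592,358)])/3+[205,110]
    W=np.array([pl("top",u,v,.088)[:2] for u,v in k]); M=np.array([(75,175),(-75,175),(-75,-175),(75,-175)])/1000
    c=W.mean(0); U,S,Vt=np.linalg.svd(M.T@(W-c)); Rm=(U@Vt).T
    return c,Rm,W,M
c0,R0,_,_=fit()
def w(x,y): return c0+R0@np.array([x,y])/1000   # box mm -> world
def b(p): return R0.T@(np.asarray(p)[:2]-c0)*1000
E
python3 - <<'E'
from h import *
c,Rm,W,M=fit()
print("c",c,"yaw",np.degrees(np.arctan2(Rm[1,0],Rm[0,0])))
print("res mm",((W-c)@Rm*1000-M*1000).round(1))
for q in [(265,173),(188,270)]:
    print("bar",b(pl("top",q[0]/3+205,q[1]/3+110,.104)).round(1))
print("can top",b(pl("top",414,177,.2)).round(0), "gear",b(pl("top",460/3+205,193/3+110,.028)).round(0),"ujoint",b(pl("top",345/3+205,100/3+110,.03)))
for n,x,y,z in [("barbR",75,175,.088)]+[("c",x,y,.088) for x,y in [(-75,175),(-75,-175),(75,-175)]]: print(px("side",[*w(x,y),z]))
for y in (77,100,-88,93,132,66): print(y,w(0,y),np.linalg.norm(w(0,y)))
E
```

```text
c [ 0.4876611  -0.26978456] yaw -37.86307815459587
res mm [[-2.8 -3.3]
 [ 2.8 -3. ]
 [ 2.3  2.9]
 [-2.4  3.4]]
bar [38.8 67.8]
bar [-40.3  68.7]
can top [ 142. -119.] gear [117. -38.] ujoint [120.63223951  65.09816003]
(np.float64(221.58730807969465), np.float64(206.93166846161188))
(np.float64(251.3415230297918), np.float64(253.23090433860375))
(np.float64(412.5487323183538), np.float64(191.374056078951))
(np.float64(369.3518752736516), np.float64(158.26704383282913))
77 [ 0.5349219  -0.20899462] 0.5742997388557552
100 [ 0.54903876 -0.19083658] 0.5812591190969034
-88 [ 0.43364876 -0.33925878] 0.5505885683348882
93 [ 0.54474233 -0.19636294] 0.5790531982349721
132 [ 0.56867961 -0.16557323] 0.5922929986130436
66 [ 0.52817036 -0.2176789 ] 0.5712687885912727
```

Call:
move_arm(series=[[[0,4,-9,0,-2],[0,6,-13.5,0,-4],[0,8,-18,0,-6],[0,10,-22.5,0,-8],[0,12,-27,0,-10],[0,14,-31.5,0,-12],[0,16,-36,0,-13.6],[0,18,-40.5,0,-13.6],[0,20,-45,0,-13.6],[0,22,-49.5,0,-13.6],[0,24,-54,0,-13.6],[0,26,-58.5,0,-13.6],[0,28,-63,0,-13.6],[0,29.5,-67.5,0,-13.6],[0,31,-70.5,0,-13.6],[0,31.3,-71.5,0,-13.6],[0,31.3,-71.5,-4,-13.6],[0,31.3,-71.5,-7,-13.6],[0,31.3,-71.5,-8,-13.6],[0,31.3,-71.5,-8,-13.6]]], newtons=40)

```text
time: 2.1
tcp_pos: [0.5481, -0.1901, 0.1495]
orientation: [0.23, 0.67, -0.229, 0.667]
contact_force: [0.3, -0.4, -0.9]
opening: -0.001
```

```bash
python3 - <<'E'
from h import *
o=arm.get_obs();print(o["time"],b(o["tcp_pos"]),o["tcp_pos"],o["contact_force"])
ims=[]
for n,(u0,v0,u1,v1) in (("side",(180,80,440,300)),("top",(190,80,450,300))):
    im=eyes.get_image(n)[...,::-1].copy(); cv2.imwrite(f"pics/{n}1.png",im)
    u,v=px(n,o["tcp_pos"]); print(n,u,v); ims.append(im[v0:v1,u0:u1])
cv2.imwrite("pics/c1.png",cv2.resize(np.hstack(ims),None,fx=1.5,fy=1.5,interpolation=cv2.INTER_CUBIC))
E
```

```text
2.1 [-1.19710106 99.99797533] [ 0.54809243 -0.19010343  0.1494941 ] [ 0.30424822 -0.35626736 -0.94043248]
side 270.40990223821836 189.04966162448062
top 264.4190458241153 170.4008347798791
```

View pics/c1.png

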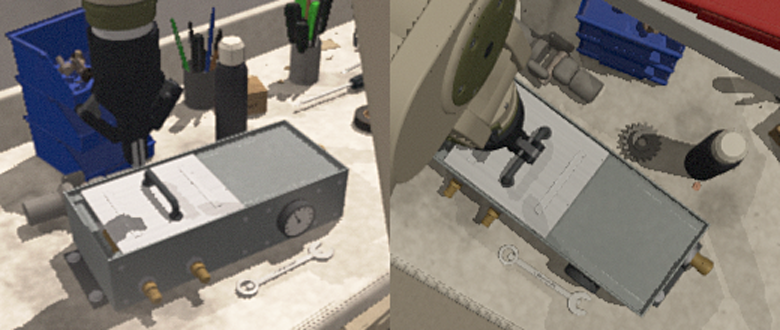

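The picture shows the closed fingertip over the cover on the +y side of the bar, where the calibration predicts it (side view about (271,190)). Lowering behind the bar and pushing.

Call:
move_arm(series=[[[0,0.1,0,-2.5,0],[0,0.1,0,-4.5,0],[0,0.1,0,-5.5,0],[0,0.1,0,-5.5,0],[0,-0.5,-0.8,-5.5,0],[0,-1.1,-1.6,-5.5,0],[0,-1.7,-2.4,-5.5,0],[0,-2.4,-3.2,-5.5,0],[0,-3.0,-4.0,-5.5,0],[0,-3.6,-4.7,-5.5,0],[0,-4.2,-5.5,-5.5,0],[0,-4.8,-6.3,-5.5,0],[0,-5.4,-7.1,-5.5,0],[0,-6.0,-7.9,-5.5,0],[0,-6.6,-8.7,-5.5,0],[0,-7.3,-9.5,-5.5,0],[0,-7.9,-10.3,-5.5,0],[0,-8.5,-11.1,-5.5,0],[0,-9.1,-11.8,-5.5,0],[0,-9.1,-11.8,-5.5,0]]])

```text
time: 4.2
tcp_pos: [0.4579, -0.3103, 0.0972]
orientation: [0.23, 0.668, -0.23, 0.669]
contact_force: [-0.5, 0.2, -0.3]
opening: 0.002
```

```bash
python3 - <<'E'
from h import *
o=arm.get_obs();print(o["time"],b(o["tcp_pos"]),o["tcp_pos"],o["contact_force"])
ims=[]
for n,(u0,v0,u1,v1) in (("side",(180,80,440,300)),("top",(190,80,450,300))):
    im=eyes.get_image(n)[...,::-1].copy(); cv2.imwrite(f"pics/{n}2.png",im); ims.append(im[v0:v1,u0:u1])
cv2.imwrite("pics/c2.png",cv2.resize(np.hstack(ims),None,fx=1.5,fy=1.5,interpolation=cv2.INTER_CUBIC))
E
```

```text
4.2 [  1.34605238 -50.28604945] [ 0.45785938 -0.31031056  0.09724403] [-0.51594402  0.16188903 -0.28830645]
```

View pics/c2.png

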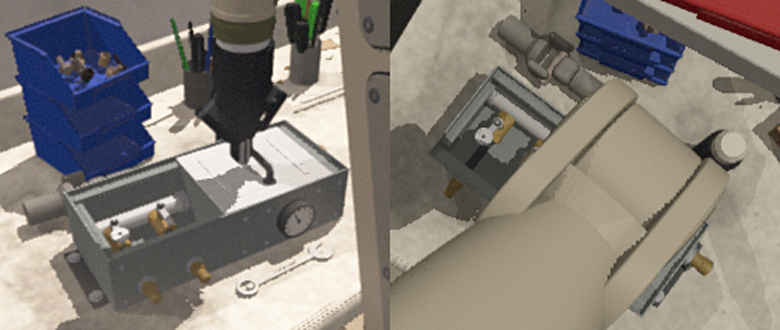

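The cover has slid most of the way and both valves are now visible. Continuing to the end stop.

Call:
move_arm(series=[[[0,-0.4,-0.4,0,0],[0,-0.7,-0.8,0,0],[0,-0.9,-1.1,0,0],[0,-1.2,-1.4,0,0],[0,-1.4,-1.7,0,0],[0,-1.4,-1.7,0,0]]])

```text
time: 4.9
tcp_pos: [0.4446, -0.3241, 0.0961]
orientation: [0.231, 0.669, -0.228, 0.669]
contact_force: [3.5, 8.3, 2.4]
opening: 0.0
```

Call:
move_arm(series=[[[0,-0.2,-0.2,0,0],[0,-0.3,-0.4,0,0],[0,-0.3,-0.4,0,0],[0,-0.3,-0.4,0,0]]])

```text
time: 5.3
tcp_pos: [0.4443, -0.3244, 0.0962]
orientation: [0.232, 0.668, -0.224, 0.67]
contact_force: [12.1, 17.6, 4.5]
opening: -0.001
```

```bash
python3 - <<'E'
from h import *
o=arm.get_obs();print(o["time"],b(o["tcp_pos"]),o["tcp_pos"],o["contact_force"])
E
```

```text
5.3 [ -0.70276328 -69.77775207] [ 0.44427834 -0.32444135  0.09623159] [12.11486538 17.59183344  4.52520294]
```

The cover is at the end wall: 21 N and no further travel. Backing off, rising and clearing the view.

Call:
move_arm(series=[[[0,0.6,0.8,0,0],[0,1.4,1.8,0,0],[0,1.8,2.4,2,0],[0,1.8,2.4,6,0],[0,1.8,2.4,10,0],[0,1.8,3.4,12,0],[0,1,7,12,0],[0,0,11,12,0],[0,-1,15,12,0],[0,-2,19,12,0],[0,-3,23,12,0],[0,-4,27,12,0],[0,-5,31,12,0],[0,-6,35,12,0],[0,-7,39,12,0],[0,-8,43,12,0],[0,-8,46,12,0],[0,-8,47,12,0],[0,-8,47,12,0]]])

```text
time: 7.2
tcp_pos: [0.3616, 0.1408, 0.2164]
orientation: [0.228, 0.669, -0.229, 0.669]
contact_force: [-0.4, -0.6, -0.6]
opening: 0.002
```

```bash
python3 - <<'E'
from h import *
o=arm.get_obs();print(o["time"],b(o["tcp_pos"]),o["tcp_pos"],o["contact_force"])
t=eyes.get_image("top")[...,::-1].copy(); s=eyes.get_image("side")[...,::-1].copy()
cv2.imwrite("pics/top3.png",t);cv2.imwrite("pics/side3.png",s)
z=lambda i,a:cv2.resize(i,None,fx=a,fy=a,interpolation=cv2.INTER_CUBIC)
A=z(t[120:220,210:310],4); B=z(s[180:280,210:310],4)
cv2.imwrite("pics/c3.png",np.vstack([np.hstack([A,B]),cv2.resize(t[100:300,205:415],(400,200) if 0 else (210,200)) if 0 else np.zeros((1,800,3),np.uint8)]))
E
```

```text
7.2 [-351.54792695  246.76281587] [0.36157836 0.14080157 0.21635748] [-0.37546691 -0.64427894 -0.55712994]
```

View pics/c3.png

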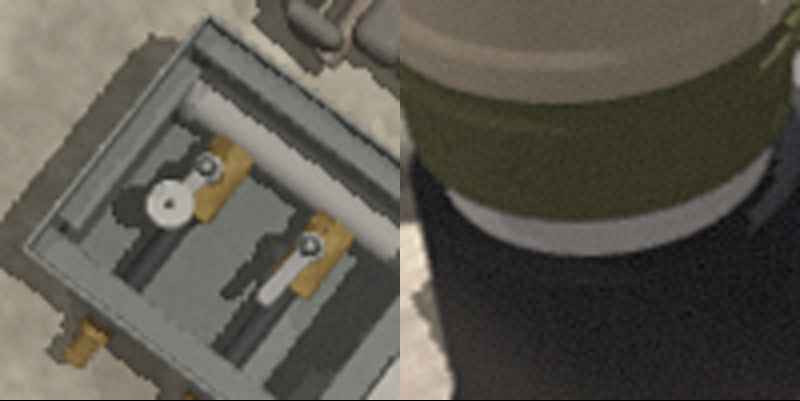

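The top crop shows the tag on the +y valve. Its stem is at crop (208,166) and the disc centre at (169,203), with the plain stem at (310,244). I convert these to positions.

```bash
python3 - <<'E'
from h import *
t=cv2.imread("pics/top3.png")
P={}
for n,q,z in (("stemT",(208,166),.067),("tag",(169,203),.063),("stemP",(310,244),.067),("endP",(262,302),.060)):
    p=pl("top",q[0]/4+210,q[1]/4+120,z); P[n]=p; print(n,p.round(4),b(p).round(1))
for y in (132,66): print(w(14,y))
d=P["tag"]-P["stemT"];print("len",np.hypot(*d[:2]),"ang",np.degrees(np.arctan2(d[1],d[0])))
E
```

```text
stemT [ 0.5789 -0.1753  0.067 ] [ 14.  130.6]
tag [ 0.5609 -0.1552  0.063 ] [-12.5 135.5]
stemP [ 0.5389 -0.2263  0.067 ] [13.8 65.8]
endP [ 0.5107 -0.2016  0.06  ] [-23.7  68. ]
[ 0.57973233 -0.1741661 ]
[ 0.53922307 -0.22627177]
len 0.026946632384882856 ang 131.76151350468746
```

```bash
cat >> h.py <<'E'
P=np.array([14,131.])
def fc(th,lat,rad=20):
    a=np.radians(th); return w(*(P+rad*np.array([-np.cos(a),np.sin(a)])+lat*np.array([np.sin(a),np.cos(a)])))
E
python3 - <<'E'
from h import *
s=fc(0,-33); print("hover",s,"shift cm",(s-[.3612,.1397])*100)
for th in range(0,97,8): print(th,((fc(th,-25)-s)*100).round(2))
print(90,((fc(90,-25)-s)*100).round(2),((fc(90,-22)-s)*100).round(2),((fc(90,-45)-s)*100).round(2))
E
```

```text
hover [ 0.54307433 -0.18873288] shift cm [ 18.18743296 -32.84328846]
0 [0.49 0.63]
8 [0.42 1.07]
16 [0.41 1.52]
24 [0.46 1.96]
32 [0.57 2.39]
40 [0.74 2.81]
48 [0.97 3.19]
56 [1.24 3.54]
64 [1.57 3.85]
72 [1.93 4.11]
80 [2.33 4.31]
88 [2.75 4.46]
96 [3.19 4.55]
90 [2.86 4.49] [3.1  4.31] [1.28 5.72]
```

Call:
move_arm(series=[[[0,2.2,-4,0,0],[0,4.4,-8,0,0],[0,6.6,-12,0,0],[0,8.8,-16,0,0],[0,11,-20,0,0],[0,13.2,-24,0,0],[0,15.4,-28,0,0],[0,17.4,-31.5,0,0],[0,18.2,-32.8,0,0],[0,18.2,-32.8,-3,0],[0,18.2,-32.8,-6,0],[0,18.2,-32.8,-9,0],[0,18.2,-32.8,-11,0],[0,18.2,-32.8,-11,0],[0,18.2,-32.8,-11,0]]])

```text
time: 8.8
tcp_pos: [0.5428, -0.1892, 0.1064]
orientation: [0.23, 0.669, -0.23, 0.668]
contact_force: [-0.2, -0.4, -0.4]
opening: 0.002
```

```bash
python3 - <<'E'
from h import *
o=arm.get_obs();print(o["time"],b(o["tcp_pos"]),o["tcp_pos"],o["contact_force"])
s=eyes.get_image("side")[...,::-1].copy()
cv2.imwrite("pics/c4.png",cv2.resize(s[130:300,180:380],None,fx=3,fy=3,interpolation=cv2.INTER_CUBIC))
E
```

```text
8.8 [-5.88907622 97.45118345] [ 0.54282505 -0.18923425  0.10641453] [-0.20131564 -0.35541858 -0.35834153]
```

View pics/c4.png

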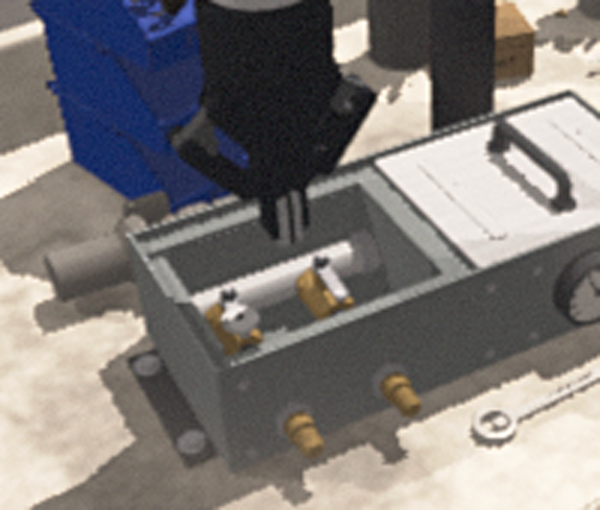

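The picture shows the closed fingertip over the bay between the two levers, with the tagged lever at left and the cover fully aside. Lowering, then sweeping with the lever.

Call:
move_arm(series=[[[0,0,0,-2.5,0],[0,0,0,-4.5,0],[0,0,0,-5.1,0],[0,0,0,-5.1,0],[0,0.3,0.3,-5.1,0],[0,0.5,0.6,-5.1,0],[0,0.4,1.1,-5.1,-8],[0,0.4,1.5,-5.1,-16],[0,0.5,2.0,-5.1,-24],[0,0.6,2.4,-5.1,-32],[0,0.7,2.8,-5.1,-40],[0,1.0,3.2,-5.1,-48],[0,1.2,3.5,-5.1,-56],[0,1.2,3.5,-5.1,-56]]])

```text
time: 10.25
tcp_pos: [0.556, -0.1526, 0.0564]
orientation: [0.517, 0.482, -0.516, 0.483]
contact_force: [-0.8, 0.0, 3.2]
opening: 0.0
```

Call:
move_arm(series=[[[0,0.4,0.3,0,-8],[0,0.7,0.6,0,-16],[0,1.1,0.8,0,-24],[0,1.5,1.0,0,-32],[0,1.7,1.0,0,-34],[0,1.7,1.0,0,-34],[0,1.9,0.8,0,-34],[0,1.9,0.8,0,-34]]])

```text
time: 11.05
tcp_pos: [0.575, -0.1437, 0.0563]
orientation: [0.635, 0.312, -0.634, 0.312]
contact_force: [-1.8, 4.8, 6.5]
opening: -0.001
```

```bash
python3 - <<'E'
from h import *
o=arm.get_obs();print(o["time"],b(o["tcp_pos"]),o["tcp_pos"],R0.T@o["contact_force"][:2],o["contact_force"])
s=eyes.get_image("side")[...,::-1].copy()
cv2.imwrite("pics/c5.png",cv2.resize(s[130:300,180:380],None,fx=3,fy=3,interpolation=cv2.INTER_CUBIC))
E
```

```text
11.05 [ -8.39799443 153.1781887 ] [ 0.57504824 -0.14369899  0.05632665] [-4.35237887  2.6825911 ] [-1.78960348  4.78923962  6.47296587]
```

View pics/c5.png

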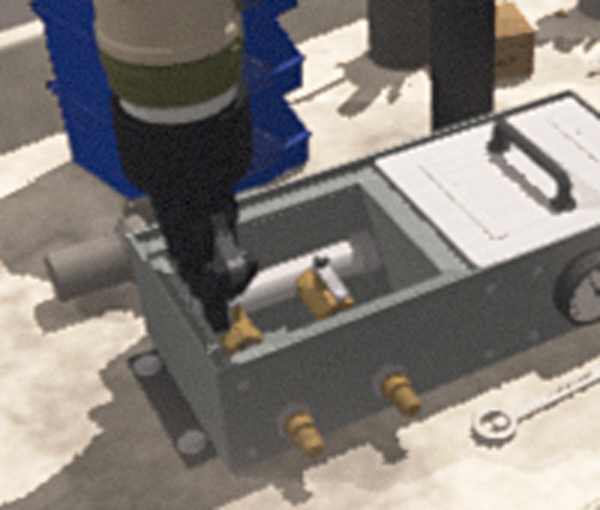

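The lever isn't visible behind the fingertip. The reaction along the box's x is only 4 N, about turning resistance, so I press on toward the stop.

Call:
move_arm(series=[[[0,0.1,-0.1,0,0],[0,0.2,-0.1,0,0],[0,0.3,-0.2,0,0],[0,0.3,-0.2,0,0]]])

```text
time: 11.5
tcp_pos: [0.5776, -0.1447, 0.0563]
orientation: [0.635, 0.313, -0.634, 0.311]
contact_force: [-3.6, 7.0, 8.1]
opening: -0.001
```

```bash
python3 - <<'E'
from h import *
o=arm.get_obs();print(o["time"],b(o["tcp_pos"]),o["tcp_pos"],R0.T@o["contact_force"][:2],o["contact_force"])
E
```

```text
11.5 [ -5.72727531 153.94064879] [ 0.5776247  -0.14473627  0.05634923] [-7.1683397   3.27934036] [-3.64647688  6.9887319   8.11380029]
```

Call:
move_arm(series=[[[0,0.1,-0.1,0,0],[0,0.2,-0.2,0,0],[0,0.3,-0.2,0,0],[0,0.3,-0.2,0,0]]])

```text
time: 11.9
tcp_pos: [0.5779, -0.1449, 0.0562]
orientation: [-0.634, -0.315, 0.635, -0.31]
contact_force: [-9.0, 11.5, 14.7]
opening: 0.003
```

```bash
python3 - <<'E'
from h import *
o=arm.get_obs();print(o["time"],b(o["tcp_pos"]),o["tcp_pos"],R0.T@o["contact_force"][:2],o["contact_force"],o["ft_torque"])
E
```

```text
11.9 [ -5.40632891 153.97018246] [ 0.57789621 -0.14490994  0.05617451] [-14.20345118   3.57941428] [-9.01637673 11.54362087 14.71835539] [2.23327787 1.77199907 0.06085274]
```

The force doubled with only 0.3 mm of travel, so the lever is on its stop. Backing off, rising and looking.

Call:
move_arm(series=[[[0,-0.5,0.3,0,0],[0,-1.2,0.9,0,0],[0,-1.6,1.2,0,0],[0,-1.6,1.2,2,0],[0,-1.6,1.2,6,8],[0,-1.6,1.2,11,16],[0,-2,2,15,24],[0,-4,5,16,32],[0,-6,8,16,40],[0,-8,11,16,48],[0,-10,14,16,56],[0,-12,17,16,64],[0,-14,20,16,72],[0,-16,23,16,80],[0,-18,26,16,88],[0,-20,29,16,90],[0,-22,33,16,90],[0,-23,37,16,90],[0,-24,40,16,90],[0,-24,40,16,90]]])

```text
time: 13.9
tcp_pos: [0.339, 0.2537, 0.2151]
orientation: [0.228, 0.67, -0.227, 0.669]
contact_force: [0.4, -1.2, -0.9]
opening: 0.004
```

```bash
python3 - <<'E'
from h import *
o=arm.get_obs();print(o["time"],o["tcp_pos"],o["contact_force"])
t=eyes.get_image("top")[...,::-1].copy(); s=eyes.get_image("side")[...,::-1].copy()
cv2.imwrite("pics/top6.png",t);cv2.imwrite("pics/side6.png",s)
z=lambda i,a:cv2.resize(i,None,fx=a,fy=a,interpolation=cv2.INTER_CUBIC)
cv2.imwrite("pics/c6.png",np.hstack([z(t[120:220,210:310],4),cv2.resize(t[100:300,200:400],(400,400))]))
E
```

```text
13.9 [0.33897293 0.25369754 0.21507758] [ 0.37181499 -1.23290881 -0.86487005]
```

View pics/c6.png

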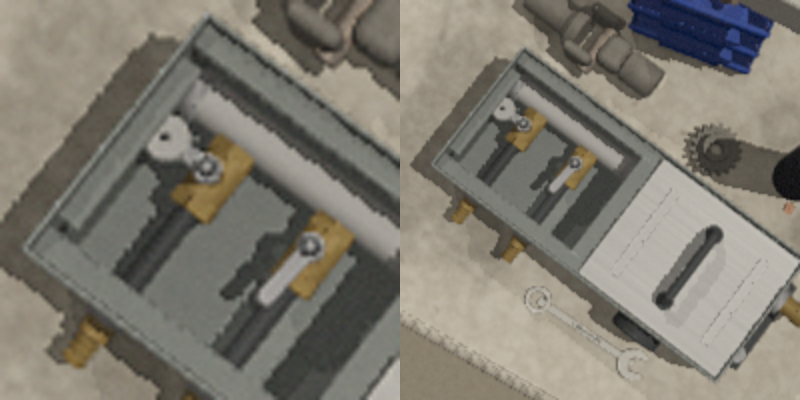

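The picture shows the tagged lever turned across its pipe (disc at crop (168,138), stem at (207,166)). The plain lever is unchanged and the cover is at the end wall. I check the angle and bar position numerically.

```bash
python3 - <<'E'
from h import *
t=cv2.imread("pics/top6.png")
g=cv2.cvtColor(t,cv2.COLOR_BGR2HSV)
# tag blob: bright, low saturation, near seed
m=((g[...,2]>175)&(g[...,1]<40)).astype(np.uint8); m[:148]=0;m[162:]=0;m[:,:244]=0;m[:,260:]=0
print("tag area/centroid",m.sum(),[np.mean(i) for i in np.nonzero(m)[::-1]])
T=b(pl("top",168/4+210,138/4+120,.063)); S=b(pl("top",207/4+210,166/4+120,.067)); print(T,S)
for s in (S,np.array([14,131.3])):
    d=T-s; print("lever deg",np.degrees(np.arctan2(d[1],-d[0])),np.hypot(*d))
for q in ((712,233),(664,301)): print("bar",b(pl("top",(q[0]-400)/2+200,q[1]/2+100,.104)).round(1))
E
```

```text
tag area/centroid 0 [np.float64(nan), np.float64(nan)]
[ 13.30668788 156.24994235] [ 13.71264477 130.99879213]
lever deg 89.07894839734057 25.254413245957355
lever deg 88.40826733500973 24.959573412748824
bar [ 36.6 -84.4]
bar [-42.4 -86.9]
  return _methods._mean(a, axis=axis, dtype=dtype,
  ret = ret.dtype.type(ret / rcount)
```

```bash
python3 -c "
from station import arm
print(arm.sign_off())"
```

```text
the job is handed in; nothing more can be done
None
```

I slid the cover onto the closed half until it stopped at the end wall, then turned the tagged lever (the valve at y = 132 mm) clockwise to its stop. The plain lever was not touched and stays open. The job is handed in at about 14 s, with the arm clear of everything.

| Check | Result |
|---|---|
| Cover at end wall | The push rose to 21 N with no further travel. |
| Cover bar position | The last top view puts it at about y = -86 mm against -88 mm expected. The box corners also measured about 3 mm short, so this agrees within measuring error. |
| Tagged lever angle | The last top view puts it at 88–89° from its tag and stem. |
| Tagged lever at stop | The push force along the box doubled from 7 to 14 N with only 0.3 mm of travel. |
| Plain lever, spanner, gear and yoke | They looked unmoved in the last top view; I did not measure them. The can is only partly in that view. |

Two checks did not go as expected:
- **Colour mask:** my last attempt to find the tag by colour found nothing, so the lever angle comes from pixel positions I read by eye.
- **Upward force:** pushing the lever also gave an unexplained upward force of up to 15 N on the fingertip. It was gone once I backed off.

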